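# Unstack the jars onto their coasters

### The arm

A 7-joint arm with a two-finger parallel gripper is mounted at the origin on a cart in front of the work surface, level with it; the furniture and walls round the work are solid. World frame = base frame: x ahead of the robot, y to its left, z up, the work surface at z = 0. Lengths are in m, angles in rad, forces in N, time in s.
With the tool pointing down it reaches from about 0.35 to 0.9 m from the base axis. Payload 8.1 kg.
Tool frame: the origin (TCP) lies midway between the tips of the shut fingers; the grasp point (between the pads) lies 19 mm behind it; z points along the fingers, y is the line along which they close (so a half turn about z gives the same grasp; the last joint's range is limited). The gripper opens to 92 mm and grips with 3 to 60 N. Pads are 19 mm wide; open, the fingers measure 130 mm over their backs; the gripper's body (75 mm by 190 mm) begins 47 mm behind the grasp point.
Start: joints at [1.089, 0.434, 0.025, 1.573, -0.012, 1.134, -0.075], TCP at [0.231, -0.581, 0.193] pointing down, gripper open.
Joint ranges: [-2.62, 2.62], [-0.44, 2.09], [-1.27, 1.32], [0.08, 2.57], [-1.32, 4.46], [0.12, 2], [-2.74, 2.74]. Speed limits (rad/s): [2.22, 2.22, 3.01, 3.01, 3.14, 3.14, 3.14].

### API

Orientations are given as a rotation vector (axis times angle).
In Python, from cell import observe, get_image, camera_model, sign_off, recognise, silhouettes gives the robot as it stands.
- The arm moves only by the tool apply_moves, never from a script. Its argument "motion" is a list of rows, each an object of numbers: "x", "y", "z": the shift along the world's x, y, z in cm; "yaw": the turn about the world's z in degrees; "hand": the opening, from -1 (shut) to 1 (fully open), so that 0 is half open. In form: [{"x": .., "y": .., "z": .., "yaw": .., "hand": ..}, ...]. A call has 1 to 10 rows; each row is the pose to reach, as a shift and turn from the pose commanded when the call began; what a row does not reach only later rows make up. A row lasts 1/8 s, in which the tool goes at most 62.5 mm and 10.7 degrees, less where a joint would pass 70% of its speed; a pose out of reach is approached as far as the arm can. A call with a gripper value outside its range is refused whole. The fingers move at their own pace and stop on an object; "newtons" is the grip in N (left out, the last holds). Time passes only in rows, so rows that repeat a pose let the fingers close. It gives the time, the measured TCP pose, the force, the opening and the grip force at its end, in the units of the state.
- observe(): the state, without advancing time (a new reading comes with each control period).
- get_image(name): name is "side" or "top" or "wrist"; returns the picture (480x640x3 uint8, blue, green, red); there is no depth.
- camera_model(name): a dict with "camera_matrix" (3x3 intrinsics, pixels), "T" (4x4, takes a point from camera to world coordinates). Camera axes: x right, y up, looking along -z (the intrinsics and any distortion apply to the point x, -y, -z); pixel columns grow to the right and rows downward; lengths in m; the calibration is good to about 2 mm. A picture is of the moment at which its call begins: read the wrist's pose just before it. camera_model takes no time and is no camera call; for the wrist camera it gives the pose at the moment of the call.
- sign_off(): hands the job in; it is judged then, once.
Trained networks look in the newest picture that a camera, given by its name, has taken for a name from the list of things; names that differ only in an ending like _2 or _b are one class to them, and where a whole thing is asked for, a point or a joint stands for the part that bears it (a point fixed in the world has none). Each returns a list of dicts, best first, with "p" (0 to 1); they miss things now and then, are a little off and sometimes report something else, mostly with a low value. They report only what shows in the picture. A call takes as long as a camera call. They do not tell look-alikes from the thing itself.
- recognise(query, camera): "rect" ([left, top, right, bottom] in pixels, round what is visible of it).
- silhouettes(query, camera): "mask" (480x640 bool, what is visible of it) and "rect" ([left, top, right, bottom] in pixels, round what is visible of it).
The state is a dict: "clock": time; "joints": joint angles; "dq": joint speeds; "joint_efforts": joint torques, N m; "position": TCP position; "ee_rot": TCP orientation; "force": force on the tool from outside, world axes, zero at the start; "ft_torque": the same for the moment, N m; "width": opening from 0.0 (shut) to 1.0 (fully open); "gripper_force": force on a finger pad.
Only numpy, scipy, OpenCV 4.12 (cv2) and the standard library are available. Lean on these libraries where they do the work, as an engineer would, in place of code of your own. Each camera call takes 0.05 s, during which the arm holds its last target. There are 200 camera calls.

### The job

Someone piled three of the jars up and left the jam on the wrong coaster. Take the pile apart and stand all four upright in the middle of the coaster whose rim has the colour of their cap or lid (pink, grey, blue, green), without knocking any of them over. Leave the olive pot and the red can behind them where they are.

Things in the scene. Friction and masses are not known exactly. Their poses are not given: they have to be found in the camera images.
- flavour_pink_centre (a point): small dark bottle with a bright pink cap, round, 34 mm diameter, 80 mm tall; at the start it stands on top of the stack, on the grey-capped bottle; this point is its centre, 40 mm above its underside; z axis points up, x and y are of no meaning. The cap (its top 20 mm) is only 23 mm wide, and the given diameter holds below it
- pill_grey_centre (a point): white pill bottle with a dull grey cap, round, 45 mm diameter, 78 mm tall; at the start the middle of the stack, standing on the blue-lidded tub; this point is its centre, 39 mm above its underside; z axis up, x and y of no meaning
- vitamin_blue_centre (a point): white tub with a light blue lid and a blue-striped label, round, 63 mm diameter, 83 mm tall; at the start the bottom of the stack, standing on the worktop; this point is its centre, 41.5 mm above its underside; z axis up, x and y of no meaning
- jam_green_centre (a point): red jam jar with a green lid, round, 62 mm diameter, 86 mm tall; at the start it stands by mistake on the coaster with the grey rim; this point is its centre, 43 mm above its underside; z axis up, x and y of no meaning
- coaster_pink_middle (a point): round cork coaster with a raised bright pink rim and a small bright pink spot in its middle, fixed to the worktop; 98 mm outside diameter, 86 mm inside the rim; cork face 4 mm and rim 7 mm above the worktop; this point is the middle of the cork face, where a jar's underside comes to stand; z axis up
- coaster_grey_middle (a point): round cork coaster with a raised dark grey rim and a small dark grey spot in its middle, fixed to the worktop; 98 mm outside diameter, 86 mm inside the rim; cork face 4 mm and rim 7 mm above the worktop; this point is the middle of the cork face, where a jar's underside comes to stand; z axis up
- coaster_blue_middle (a point): round cork coaster with a raised blue rim and a small blue spot in its middle, fixed to the worktop; 98 mm outside diameter, 86 mm inside the rim; cork face 4 mm and rim 7 mm above the worktop; this point is the middle of the cork face, where a jar's underside comes to stand; z axis up
- coaster_green_middle (a point): round cork coaster with a raised dark green rim and a small dark green spot in its middle, fixed to the worktop; 98 mm outside diameter, 86 mm inside the rim; cork face 4 mm and rim 7 mm above the worktop; this point is the middle of the cork face, where a jar's underside comes to stand; z axis up
- olive_pot_centre (a point): bystander, not to be moved: small olive-green pot, 53 mm diameter, 53 mm tall, standing behind the work, at the edge of the space under the wall cabinets (whose fronts, with knobs, hang from about x = 0.57 m on and from 0.38 m above the worktop up: keep the arm clear of them); this point is its centre, half-way up
- can_red_centre (a point): bystander, not to be moved: orange-red drinks can, 66 mm diameter, 115 mm tall, standing behind the work, at the edge of the space under the wall cabinets (whose fronts, with knobs, hang from about x = 0.57 m on and from 0.38 m above the worktop up: keep the arm clear of them); this point is its centre, half-way up
There are look-alikes about, which are no part of the job. What is shaped like the part that bears flavour_pink_centre but purple is not meant.

How it is judged:
By the outcome, as a careful person would: the job done as asked, in the order asked, and still so for the second after the job is handed in, with the robot touching nothing.
It also fails if it takes over 134 s, if anything falls off the work surface, if the arm or the gripper's body presses on something with over 40 N, if the wrist force passes 120 N, or if a joint passes its speed limit or range.

## Working session

There is one attempt and no reset: what is moved stays moved. The work goes in short steps, Python scripts to look and compute and a tool call to move; the robot and the scene stay as the last step left them, time stands still between calls to the robot, and variables do not carry over. Pictures are saved under pics/ and viewed, at most 14 in all, crops included, and the job is handed in when it is done.

Besides the shell and the picture viewer there is one more tool, called by a JSON object that holds its "api" and its "payload". apply_moves: Moves the arm, as the interface text tells. Its arguments: {"type":"object","properties":{"motion":{"type":"array","items":{"type":"object","properties":{"x":{"type":"number"},"y":{"type":"number"},"z":{"type":"number"},"yaw":{"type":"number"},"hand":{"type":"number"}}}},"newtons":{"type":"number"}},"required":["motion"]}

```bash
ls; mkdir -p pics; python3 - <<'E'
from cell import *
import cv2,numpy as np
o=observe();print({k:np.round(v,3).tolist() for k,v in o.items()})
for n in("side","top"):
    im=get_image(n);cv2.imwrite(f"pics/{n}0.png",im)
    m=camera_model(n);print(n,np.round(m["camera_matrix"],1).tolist(),np.round(m["T"],3).tolist(),[k for k in m])
    for q in "flavour_pink_centre pill_grey_centre vitamin_blue_centre jam_green_centre coaster_pink_middle coaster_grey_middle coaster_blue_middle coaster_green_middle olive_pot_centre can_red_centre".split():
        print(q,[(round(float(d["p"]),2),np.round(d["rect"]).astype(int).tolist()) for d in recognise(q,n)][:4])
E
```

```text
pics
{'clock': 0.0, 'joints': [1.089, 0.435, 0.025, 1.574, -0.012, 1.134, -0.075], 'dq': [-0.001, 0.0, -0.001, 0.001, -0.001, 0.0, -0.0], 'joint_efforts': [-0.0, -66.786, 0.985, -31.446, -0.061, 0.043, 0.0], 'position': [0.231, -0.58, 0.192], 'ee_rot': [-3.084, -0.591, 0.001], 'force': [-0.26, 0.489, 0.143], 'ft_torque': [0.067, -0.009, 0.006], 'gripper_force': 0.0, 'width': 1.0}
side [[439.8, 0.0, 316.0], [0.0, 439.8, 242.1], [0.0, 0.0, 1.0]] [[-0.874, 0.288, -0.391, 0.114], [-0.486, -0.506, 0.713, 0.69], [0.007, 0.813, 0.582, 0.727], [0.0, 0.0, 0.0, 1.0]] ['camera_matrix', 'T']
flavour_pink_centre [(0.97, [293, 378, 312, 420]), (0.69, [238, 292, 257, 338])]
pill_grey_centre []
vitamin_blue_centre [(0.69, [235, 359, 266, 401])]
jam_green_centre [(0.6, [315, 259, 344, 301])]
coaster_pink_middle [(0.55, [336, 244, 371, 267]), (0.41, [315, 260, 341, 301])]
coaster_grey_middle [(0.55, [310, 283, 349, 309])]
coaster_blue_middle [(0.64, [364, 218, 399, 238])]
coaster_green_middle [(0.6, [270, 316, 310, 349])]
olive_pot_centre [(0.95, [253, 266, 275, 286])]
can_red_centre [(0.8, [289, 212,
[... 194 characters left out ...]
.429], [0.0, 0.0, 0.0, 1.0]] ['camera_matrix', 'T']
flavour_pink_centre [(0.67, [421, 202, 464, 247]), (0.63, [152, 294, 171, 312]), (0.51, [185, 353, 205, 372]), (0.43, [158, 297, 186, 321])]
pill_grey_centre []
vitamin_blue_centre [(0.77, [163, 296, 194, 326])]
jam_green_centre [(0.57, [293, 249, 321, 279])]
coaster_pink_middle [(0.62, [159, 298, 184, 317]), (0.55, [350, 223, 394, 264])]
coaster_grey_middle [(0.72, [289, 248, 332, 286])]
coaster_blue_middle [(0.61, [422, 204, 464, 244])]
coaster_green_middle [(0.93, [224, 262, 270, 308])]
olive_pot_centre [(0.79, [258, 194, 282, 222]), (0.42, [292, 246, 332, 288])]
can_red_centre [(0.94, [316, 175, 347, 215]), (0.18, [162, 293, 194, 327])]
```

View pics/side0.png

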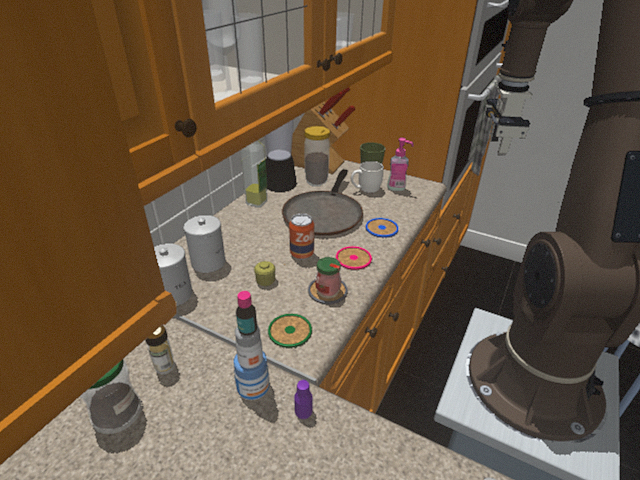

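View pics/top0.png

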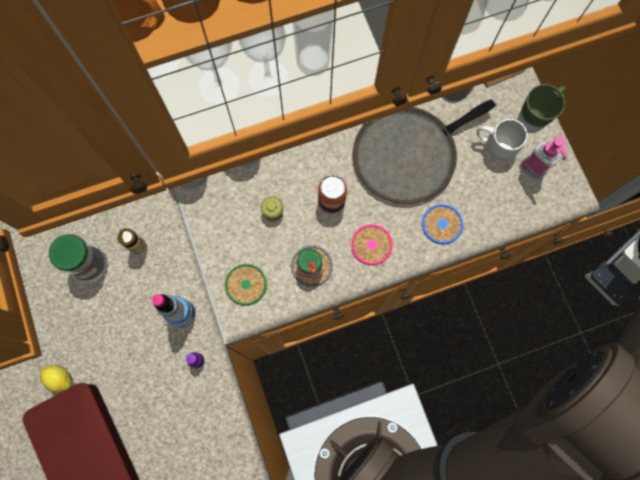

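The side view shows the stack at (248,345) with its pink cap at (244,299). The jam is on the grey coaster at (328,285), with the coasters blue (382,228), pink (354,257) and green (290,330). Two things could be taken for the pink-capped bottle: the purple bottle at side (303,400) / top (195,360), and the pink soap pump at side (399,165). I choose the one with the pink cap on the stack, at top (160,300).

```bash
cat > h.py <<'E'
from cell import *
import cv2,numpy as np
def ray(n,uv,m=None):
    m=m or camera_model(n);T=m["T"];d=np.linalg.inv(m["camera_matrix"])@[uv[0],uv[1],1]
    return T[:3,3],T[:3,:3]@(d*[1,-1,-1])
def at(n,uv,z,m=None):
    o,d=ray(n,uv,m);return (o+d*(z-o[2])/d[2])[:2]
def proj(n,p,m=None):
    m=m or camera_model(n);T=m["T"];c=T[:3,:3].T@(np.array(p)-T[:3,3]);q=m["camera_matrix"]@(c*[1,-1,-1]);return q[:2]/q[2]
def blob(im,rect,f):
    l,t,r,b=rect;h=cv2.cvtColor(im[t:b,l:r],cv2.COLOR_BGR2HSV)
    k,_,s,c=cv2.connectedComponentsWithStats(f(h).astype(np.uint8))
    if k<2:return None
    i=1+np.argmax(s[1:,4]);return c[i]+[l,t],s[i].tolist()
E
cat > a.py <<'E'
from h import *
S=cv2.imread("pics/side0.png");T=cv2.imread("pics/top0.png")
def hue(a,b,s=110,v=40):return lambda h:(h[...,0]>=a)&(h[...,0]<=b)&(h[...,1]>s)&(h[...,2]>v)
pk=hue(155,175,150,120)
for n,im,R in(("side",S,dict(cap=((230,285,262,312),pk),pink=((345,251,362,263),pk),blue=((375,223,389,233),hue(95,125)),green=((281,323,299,337),hue(45,85,80)),gl=((312,254,344,276),hue(45,85,80)))),
  ("top",T,dict(cap=((145,288,180,312),pk),pink=((362,236,382,253),pk),blue=((434,216,452,233),hue(95,125)),green=((237,277,256,293),hue(45,85,80)),gl=((290,243,330,275),hue(45,85,80))))):
    for k,(r,f) in R.items():
        b=blob(im,r,f)
        if b is None: print(n,k,None);continue
        z={"cap":.231,"gl":.086}.get(k,.004)
        print(n,k,np.round(b[0],1),b[1],np.round(at(n,b[0],z),4))
for n,rects in(("side",dict(grey=(310,283,349,309),pur=(293,378,312,420),can=(289,212,318,260),pot=(253,266,275,286))),("top",dict(grey=(289,248,332,286),pur=(185,353,205,372),blue=(422,204,464,244),green=(224,262,270,308),pink=(350,223,394,264),can=(316,175,347,215),pot=(258,194,282,222)))):
    for k,r in rects.items():
        print(n,k,np.round(at(n,((r[0]+r[2])/2,(r[1]+r[3])/2),{"pur":.04,"can":.057,"pot":.027}.get(k,.004)),4))
c=np.hstack([cv2.resize(S[270:410,215:345],None,fx=3,fy=3,interpolation=2),cv2.resize(T[235:375,140:270],None,fx=3,fy=3,interpolation=2)])
cv2.imwrite("pics/c1.png",c)
E
python3 a.py
```

```text
side cap [243.2 297.6] [8, 6, 12, 17, 129] [0.4759 0.2778]
side pink [353.2 257. ] [5, 4, 8, 5, 33] [ 0.4795 -0.186 ]
side blue [381.5 226.7] [3, 2, 8, 4, 21] [ 0.4693 -0.3622]
side green [289.5 329.1] [4, 3, 10, 7, 57] [0.4909 0.1212]
side gl [326.8 265.1] [5, 4, 23, 16, 223] [ 0.4788 -0.0281]
top cap [157.7 299.7] [8, 7, 11, 11, 96] [0.4729 0.2794]
top pink [371.4 244.2] [7, 6, 6, 6, 20] [ 0.4794 -0.1873]
top blue [442.  223.5] [4, 4, 9, 8, 60] [ 0.4695 -0.3628]
top green [245.4 284.1] [4, 3, 10, 9, 71] [0.4898 0.1211]
top gl [308.7 259.3] [7, 6, 25, 24, 386] [ 0.4785 -0.0311]
side grey [ 0.4637 -0.0175]
side pur [0.3628 0.2816]
side can [ 0.6076 -0.1398]
side pot [0.6268 0.0204]
top grey [ 0.4766 -0.0341]
top pur [0.3551 0.2783]
top blue [ 0.4676 -0.3645]
top green [0.4866 0.1183]
top pink [ 0.4804 -0.1891]
top can [ 0.6092 -0.1336]
top pot [0.637  0.0088]
```

View pics/c1.png

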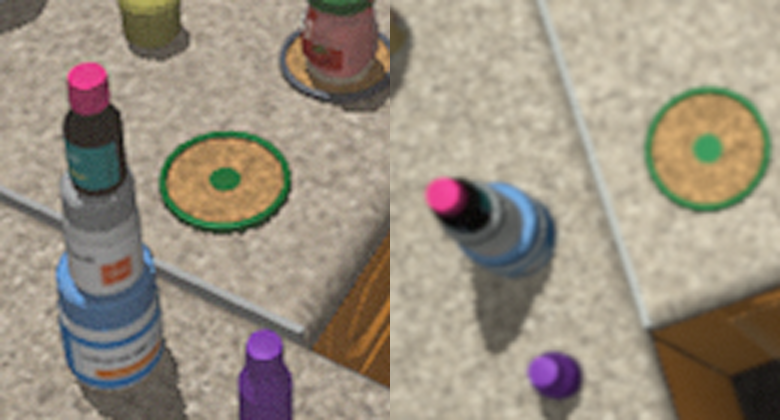

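The crop confirms it: the pink-capped dark bottle is on top of the stack, and the purple bottle stands apart. I'll move above the stack.

{"api": "apply_moves", "payload": {"motion": [{"x": 3, "y": 3, "z": 4, "yaw": -5, "hand": 1}, {"x": 8, "y": 7, "z": 8, "yaw": -10, "hand": 1}, {"x": 13, "y": 11, "z": 11, "yaw": -16, "hand": 1}, {"x": 18, "y": 15, "z": 12, "yaw": -21.7, "hand": 1}, {"x": 20, "y": 21, "z": 12, "yaw": -21.7, "hand": 1}, {"x": 20, "y": 27, "z": 12, "yaw": -21.7, "hand": 1}, {"x": 20, "y": 33, "z": 12, "yaw": -21.7, "hand": 1}, {"x": 20, "y": 39, "z": 12, "yaw": -21.7, "hand": 1}, {"x": 20, "y": 45, "z": 12, "yaw": -21.7, "hand": 1}, {"x": 20, "y": 51, "z": 12, "yaw": -21.7, "hand": 1}]}}

```text
clock: 2.35
position: [0.4308, -0.0748, 0.3131]
ee_rot: [3.141, -0.0, 0.002]
force: [1.8, -0.1, 0.6]
width: 1.0
gripper_force: 0.0
```

```bash
python3 - <<'E'
from h import *
m=camera_model("wrist");np.save("m1.npy",m["T"]);print(np.round(m["camera_matrix"],1).tolist(),np.round(m["T"],3).tolist())
cv2.imwrite("pics/w1.png",get_image("wrist"))
for n,p in dict(jam=(.4786,-.030,.086),grey=(.477,-.034,.004),pink=(.4795,-.187,.004)).items(): print(n,proj("wrist",p,m))
E
```

```text
[[413.7, 0.0, 327.4], [0.0, 413.7, 234.7], [0.0, 0.0, 1.0]] [[0.0, 0.963, 0.268, 0.503], [-1.0, 0.0, 0.0, -0.076], [0.0, -0.268, 0.963, 0.505], [0.0, 0.0, 0.0, 1.0]]
jam [280.88539701 145.45508069]
grey [291.78185425 142.65201969]
pink [421.12775901 140.51025069]
```

{"api": "apply_moves", "payload": {"motion": [{"y": 6}, {"y": 12}, {"y": 18}, {"y": 24}, {"x": 2, "y": 30}, {"x": 2, "y": 34}, {"x": 2, "y": 34}, {"x": 2, "y": 34}]}}

```text
schema error: expected keys x, y, z, yaw, hand
```

```bash
python3 - <<'E'
from h import *
m=camera_model("wrist");np.save("m2.npy",m["T"]);print(np.round(m["T"],3).tolist())
cv2.imwrite("pics/w2.png",get_image("wrist"))
for n,p in dict(cap=(.474,.279,.241),lid=(.474,.279,.083)).items(): print(n,proj("wrist",p,m))
a,b=cv2.imread("pics/w1.png"),cv2.imread("pics/w2.png")
cv2.imwrite("pics/w12.png",cv2.resize(np.hstack([a,b]),(800,300)))
E
```

```text
[[0.01, 0.963, 0.268, 0.503], [-1.0, 0.01, -0.001, -0.067], [-0.003, -0.268, 0.963, 0.505], [0.0, 0.0, 0.0, 1.0]]
cap [-216.11252734  161.99069192]
lid [-16.22476183 146.45728968]
```

View pics/w12.png

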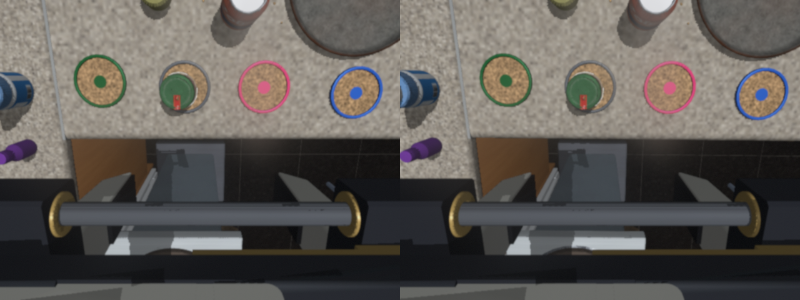

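The wrist view shows the coasters green (200,160), grey with the jam (360,175), pink (530,175) and blue (715,185) in full-size pixels. The stack and the purple bottle are at the left edge. The wrist camera is on the cabinet side of the hand, so I'll turn the hand half a turn to put it on the robot side. I'll also refine the positions from w1.

{"api": "apply_moves", "payload": {"motion": [{"x": -2, "y": 2, "z": 0, "yaw": 10, "hand": 1}, {"x": -3, "y": 4, "z": 0, "yaw": 20, "hand": 1}, {"x": -3, "y": 6, "z": 0, "yaw": 30, "hand": 1}, {"x": -3, "y": 8, "z": 0, "yaw": 40, "hand": 1}, {"x": -3, "y": 10, "z": 0, "yaw": 50, "hand": 1}, {"x": -3, "y": 12, "z": 0, "yaw": 60, "hand": 1}, {"x": -3, "y": 14, "z": 0, "yaw": 70, "hand": 1}, {"x": -3, "y": 16, "z": 0, "yaw": 80, "hand": 1}, {"x": -3, "y": 18, "z": 0, "yaw": 90, "hand": 1}, {"x": -3, "y": 18, "z": 0, "yaw": 90, "hand": 1}]}}

```text
clock: 3.7
position: [0.4011, 0.104, 0.3128]
ee_rot: [-2.22, -2.223, -0.001]
force: [1.6, -1.3, 0.3]
width: 0.999
gripper_force: 0.0
```

{"api": "apply_moves", "payload": {"motion": [{"x": 1, "y": 2, "z": 0, "yaw": 10, "hand": 1}, {"x": 2, "y": 4, "z": 0, "yaw": 20, "hand": 1}, {"x": 3, "y": 6, "z": 0, "yaw": 30, "hand": 1}, {"x": 3, "y": 8, "z": 0, "yaw": 40, "hand": 1}, {"x": 3, "y": 10, "z": 0, "yaw": 50, "hand": 1}, {"x": 3, "y": 12, "z": 0, "yaw": 60, "hand": 1}, {"x": 3, "y": 14, "z": 0, "yaw": 70, "hand": 1}, {"x": 3, "y": 16, "z": 0, "yaw": 80, "hand": 1}, {"x": 3, "y": 16, "z": 0, "yaw": 90, "hand": 1}, {"x": 3, "y": 16, "z": 0, "yaw": 90, "hand": 1}]}}

```text
clock: 4.95
position: [0.4317, 0.262, 0.3125]
ee_rot: [-0.008, -3.141, 0.001]
force: [0.1, -0.1, -0.7]
width: 1.0
gripper_force: 0.0
```

```bash
python3 - <<'E'
from h import *
o=observe();print(o["clock"],np.round(o["joints"],2),np.round(o["position"],4),np.round(o["ee_rot"],3))
m=camera_model("wrist");print(np.round(m["T"][:3,3],3))
im=get_image("wrist");cv2.imwrite("pics/w3.png",im)
for n,p in dict(cap=(.474,.279,.241),lid=(.474,.279,.083)).items(): print(n,proj("wrist",p,m))
def hue(a,b,s=110,v=40):return lambda h:(h[...,0]>=a)&(h[...,0]<=b)&(h[...,1]>s)&(h[...,2]>v)
b=blob(im,(0,0,640,480),hue(155,175,150,120));print("cap",b, b and at("wrist",b[0],.236,m))
w=cv2.imread("pics/w1.png");M=dict(m);M["T"]=np.load("m1.npy")
for k,r,f in(("pink",(409,131,431,149),hue(155,175,130,90)),("blue",(555,139,580,157),hue(95,125)),("green",(150,120,170,141),hue(45,85,80)),("gl",(245,110,320,185),hue(45,85,60,20))):
    b=blob(w,r,f);print(k,b,b and at("wrist",b[0],.086 if k=="gl" else .004,M))
E
```

```text
4.95 [-0.07  0.23 -0.71  1.62  0.16  1.35  0.76] [0.4317 0.262  0.3125] [-8.000e-03 -3.141e+00  1.000e-03]
[0.36  0.261 0.504]
cap [354.20113315 291.7171654 ]
lid [344.94788266 231.55861674]
cap (array([353.71875   , 289.66940789]), [340, 277, 28, 27, 608]) [0.47462259 0.27897928]
pink (array([422.00420168, 139.71848739]), [5, 0, 17, 18, 238]) [ 0.48041359 -0.18798021]
blue (array([569.28252788, 148.13754647]), [5, 0, 19, 18, 269]) [ 0.47068105 -0.36361123]
green (array([159.74911661, 130.42402827]), [1, 1, 19, 20, 283]) [0.49101598 0.12077659]
gl (array([282.67228178, 144.13067892]), [11, 9, 55, 55, 1959]) [ 0.47988562 -0.03180949]
```

View pics/w3.png

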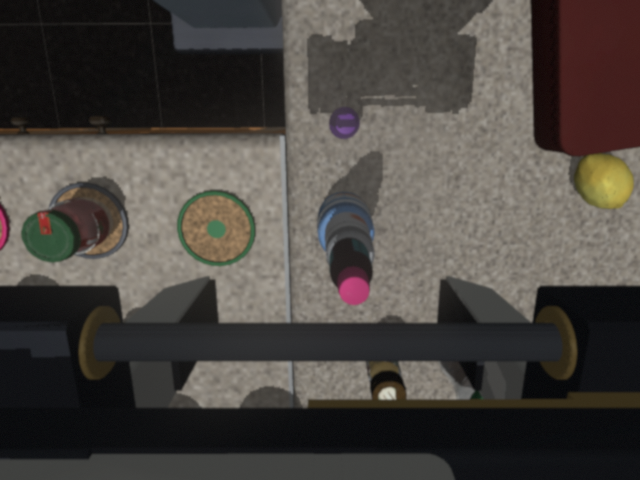

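The wrist view shows the pink cap at (354,290), which gives (0.4747, 0.279), in line with the other cameras. The green coaster is at (216,228) and the jam on the grey coaster at (70,228). I'll grasp the pink bottle now.

{"api": "apply_moves", "payload": {"motion": [{"x": 4.3, "y": 1.7, "z": 0, "yaw": 0, "hand": 1}, {"x": 4.3, "y": 1.7, "z": -3, "yaw": 0, "hand": 1}, {"x": 4.3, "y": 1.7, "z": -6, "yaw": 0, "hand": 0.6}, {"x": 4.3, "y": 1.7, "z": -9, "yaw": 0, "hand": 0.3}, {"x": 4.3, "y": 1.7, "z": -11.5, "yaw": 0, "hand": 0.2}, {"x": 4.3, "y": 1.7, "z": -13, "yaw": 0, "hand": 0.1}, {"x": 4.3, "y": 1.7, "z": -13, "yaw": 0, "hand": 0}, {"x": 4.3, "y": 1.7, "z": -13, "yaw": 0, "hand": -1}, {"x": 4.3, "y": 1.7, "z": -13, "yaw": 0, "hand": -1}, {"x": 4.3, "y": 1.7, "z": -13, "yaw": 0, "hand": -1}], "newtons": 15}}

```text
clock: 6.25
position: [0.4747, 0.2805, 0.1837]
ee_rot: [0.001, 3.14, 0.001]
force: [0.5, 0.1, 5.0]
width: 0.347
gripper_force: 15.0
```

{"api": "apply_moves", "payload": {"motion": [{"x": 0, "y": 0, "z": 1, "yaw": 0, "hand": -1}, {"x": 0, "y": 0, "z": 2.5, "yaw": 0, "hand": -1}, {"x": -1, "y": -2, "z": 4, "yaw": 0, "hand": -1}, {"x": -3, "y": -6, "z": 4, "yaw": 0, "hand": -1}, {"x": -3, "y": -11, "z": 4, "yaw": 0, "hand": -1}, {"x": -3, "y": -16, "z": 4, "yaw": 0, "hand": -1}, {"x": -3, "y": -21, "z": 4, "yaw": 0, "hand": -1}, {"x": -3, "y": -26, "z": 4, "yaw": 0, "hand": -1}, {"x": -3, "y": -31, "z": 4, "yaw": 0, "hand": -1}, {"x": -3, "y": -35, "z": 4, "yaw": 0, "hand": -1}]}}

```text
clock: 7.5
position: [0.4442, -0.0718, 0.2239]
ee_rot: [0.002, 3.14, -0.001]
force: [0.3, 0.5, -1.0]
width: 0.343
gripper_force: 15.0
```

{"api": "apply_moves", "payload": {"motion": [{"x": 1, "y": -5, "z": 0, "yaw": 0, "hand": -1}, {"x": 3, "y": -9, "z": 0, "yaw": 0, "hand": -1}, {"x": 3.5, "y": -11.5, "z": 0, "yaw": 0, "hand": -1}, {"x": 3.5, "y": -11.5, "z": -3, "yaw": 0, "hand": -1}, {"x": 3.5, "y": -11.5, "z": -6, "yaw": 0, "hand": -1}, {"x": 3.5, "y": -11.5, "z": -6, "yaw": 0, "hand": -1}, {"x": 3.5, "y": -11.5, "z": -6, "yaw": 0, "hand": -1}]}}

```text
clock: 8.38
position: [0.48, -0.1848, 0.1643]
ee_rot: [-0.0, 3.14, -0.0]
force: [-0.1, -0.8, 0.0]
width: 0.344
gripper_force: 15.0
```

```bash
python3 - <<'E'
from h import *
o=observe();print(o["clock"],np.round(o["joints"],2),np.round(o["position"],4),o["width"],o["force"])
a=[]
for n in("side","wrist","top"):
    im=get_image(n);cv2.imwrite(f"pics/p_{n}.png",im);a.append(im)
cv2.imwrite("pics/p.png",cv2.resize(np.hstack([a[0],a[1]]),(800,300)))
E
```

```text
8.375 [ 0.62  0.32 -0.46  1.85  0.17  1.    1.67] [ 0.48   -0.1848  0.1643] 0.34363087989851354 [-0.10096669 -0.76015008  0.02045634]
```

View pics/p.png

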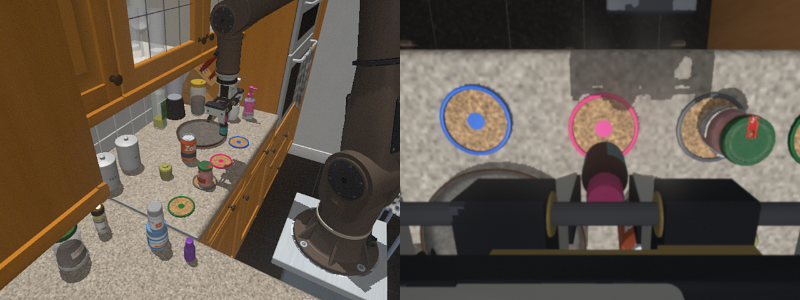

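The side and wrist views show the bottle held upright, with the pink coaster ahead at wrist (965,205). I'll lower it now.

{"api": "apply_moves", "payload": {"motion": [{"x": 0, "y": -0.2, "z": -4, "yaw": 0, "hand": -1}, {"x": 0, "y": -0.2, "z": -8, "yaw": 0, "hand": -1}, {"x": 0, "y": -0.2, "z": -11, "yaw": 0, "hand": -1}, {"x": 0, "y": -0.2, "z": -12.5, "yaw": 0, "hand": -1}, {"x": 0, "y": -0.2, "z": -13.2, "yaw": 0, "hand": -1}, {"x": 0, "y": -0.2, "z": -13.6, "yaw": 0, "hand": -1}, {"x": 0, "y": -0.2, "z": -13.6, "yaw": 0, "hand": -1}, {"x": 0, "y": -0.2, "z": -13.6, "yaw": 0, "hand": -1}]}}

```text
clock: 9.52
position: [0.4796, -0.187, 0.0274]
ee_rot: [0.0, 3.141, -0.001]
force: [-1.0, 0.5, 0.3]
width: 0.345
gripper_force: 15.0
```

{"api": "apply_moves", "payload": {"motion": [{"x": 0, "y": 0, "z": -0.1, "yaw": 0, "hand": -1}, {"x": 0, "y": 0, "z": -0.1, "yaw": 0, "hand": -0.2}, {"x": 0, "y": 0, "z": -0.1, "yaw": 0, "hand": 0}, {"x": 0, "y": 0, "z": -0.1, "yaw": 0, "hand": 0.3}, {"x": 0, "y": 0, "z": 0, "yaw": 0, "hand": 0.3}, {"x": 0, "y": 0, "z": 3, "yaw": 0, "hand": 0.3}, {"x": 0, "y": 0, "z": 7, "yaw": 0, "hand": 0.5}, {"x": 0, "y": 0, "z": 12, "yaw": 0, "hand": 1}, {"x": 0, "y": 4, "z": 15, "yaw": 0, "hand": 1}]}}

```text
clock: 10.65
position: [0.4798, -0.1493, 0.179]
ee_rot: [0.008, 3.139, -0.003]
force: [1.0, 0.7, -0.7]
width: 0.919
gripper_force: 0.0
```

{"api": "apply_moves", "payload": {"motion": [{"x": 0, "y": 5, "z": 0, "yaw": 0, "hand": 1}, {"x": 0, "y": 11.6, "z": 0, "yaw": 0, "hand": 1}, {"x": 0, "y": 11.6, "z": 0, "yaw": 0, "hand": 1}, {"x": 0, "y": 11.6, "z": -4, "yaw": 0, "hand": 1}, {"x": 0, "y": 11.6, "z": -8, "yaw": 0, "hand": 1}, {"x": 0, "y": 11.6, "z": -11, "yaw": 0, "hand": 1}, {"x": 0, "y": 11.6, "z": -13.9, "yaw": 0, "hand": 1}, {"x": 0, "y": 11.6, "z": -13.9, "yaw": 0, "hand": 1}, {"x": 0, "y": 11.6, "z": -13.9, "yaw": 0, "hand": -1}, {"x": 0, "y": 11.6, "z": -13.9, "yaw": 0, "hand": -1}], "newtons": 30}}

```text
clock: 11.9
position: [0.48, -0.031, 0.0389]
ee_rot: [0.001, 3.14, -0.0]
force: [0.3, 0.4, -0.5]
width: 0.834
gripper_force: 0.0
```

{"api": "apply_moves", "payload": {"motion": [{"x": 0, "y": 0, "z": 0, "yaw": 0, "hand": -1}, {"x": 0, "y": 0, "z": 0, "yaw": 0, "hand": -1}, {"x": 0, "y": 0, "z": 0, "yaw": 0, "hand": -1}]}}

```text
clock: 12.28
position: [0.4794, -0.0308, 0.0382]
ee_rot: [0.0, 3.141, -0.0]
force: [-1.0, 0.4, 5.2]
width: 0.602
gripper_force: 30.0
```

{"api": "apply_moves", "payload": {"motion": [{"x": 0, "y": 0, "z": 1, "yaw": 0, "hand": -1}, {"x": 0, "y": 0, "z": 3, "yaw": 0, "hand": -1}, {"x": 0, "y": 3, "z": 4, "yaw": 0, "hand": -1}, {"x": 0.5, "y": 7, "z": 4, "yaw": 0, "hand": -1}, {"x": 1, "y": 11, "z": 4, "yaw": 0, "hand": -1}, {"x": 1.1, "y": 14, "z": 4, "yaw": 0, "hand": -1}, {"x": 1.1, "y": 15.2, "z": 3.5, "yaw": 0, "hand": -1}, {"x": 1.1, "y": 15.2, "z": 3, "yaw": 0, "hand": -1}, {"x": 1.1, "y": 15.2, "z": 3, "yaw": 0, "hand": -1}]}}

```text
clock: 13.4
position: [0.4896, 0.1192, 0.067]
ee_rot: [-0.002, -3.14, 0.002]
force: [-0.0, -0.2, -2.7]
width: 0.603
gripper_force: 30.0
```

```bash
python3 - <<'E'
from h import *
o=observe();print(o["clock"],np.round(o["position"],4),o["width"],np.round(o["force"],1))
a=[]
for n in("side","wrist","top"):
    im=get_image(n);cv2.imwrite(f"pics/q_{n}.png",im);a.append(im)
T=a[2]
z=lambda i,r:cv2.resize(i[r[1]:r[3],r[0]:r[2]],(400,300),interpolation=2)
cv2.imwrite("pics/q.png",np.vstack([np.hstack([z(a[0],(220,220,420,370)),z(a[2],(210,180,410,330))]),np.hstack([z(a[1],(0,0,640,480)),z(a[0],(0,0,640,480))])]))
def hue(a,b,s=110,v=40):return lambda h:(h[...,0]>=a)&(h[...,0]<=b)&(h[...,1]>s)&(h[...,2]>v)
for n,i in(("side",0),("top",2)):
    c=proj(n,(.4795,-.187,.074));r=[int(c[0])-14,int(c[1])-14,int(c[0])+14,int(c[1])+12]
    b=blob(a[i],r,hue(155,175,150,120));print(n,b,b and at(n,b[0],.074))
E
```

```text
13.4 [0.4896 0.1192 0.067 ] 0.603447154130817 [-0.  -0.2 -2.7]
side (array([355.625  , 235.96875]), [12, 10, 8, 11, 64]) [ 0.47709002 -0.18610912]
top (array([374.9       , 237.22857143]), [10, 11, 10, 9, 70]) [ 0.47811065 -0.18843752]
```

View pics/q.png

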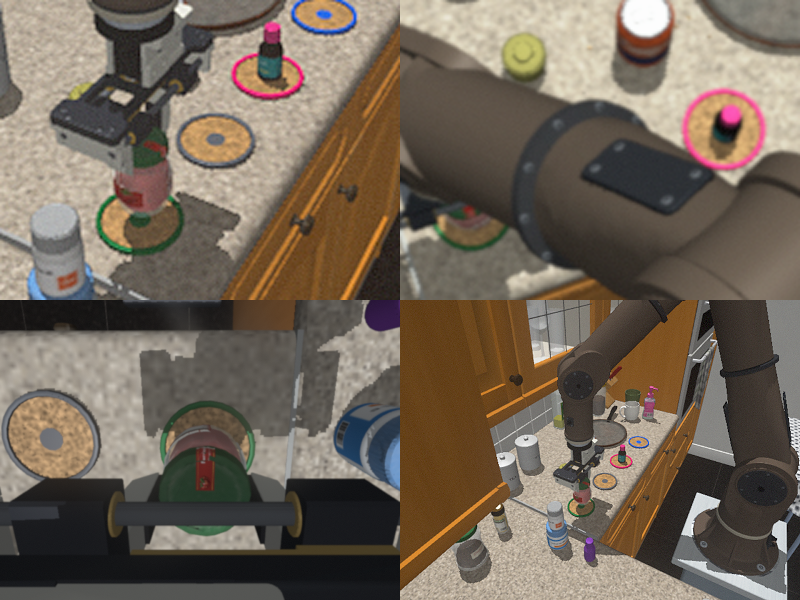

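Pink stands centred on its coaster, with its cap at crop (732,115). The jam is held upright over the green coaster, and the grey coaster is now bare. I'll lower the jam.

{"api": "apply_moves", "payload": {"motion": [{"x": 0.1, "y": 0.15, "z": -1.5, "yaw": 0, "hand": -1}, {"x": 0.1, "y": 0.15, "z": -2.5, "yaw": 0, "hand": -1}, {"x": 0.1, "y": 0.15, "z": -2.9, "yaw": 0, "hand": -1}, {"x": 0.1, "y": 0.15, "z": -3, "yaw": 0, "hand": -1}, {"x": 0.1, "y": 0.15, "z": -3, "yaw": 0, "hand": -1}, {"x": 0.1, "y": 0.15, "z": -3, "yaw": 0, "hand": 0.4}, {"x": 0.1, "y": 0.15, "z": -3, "yaw": 0, "hand": 1}, {"x": 0.1, "y": 0.15, "z": -3, "yaw": 0, "hand": 1}, {"x": 0.1, "y": 0.15, "z": -3, "yaw": 0, "hand": 1}, {"x": 0.1, "y": 0.15, "z": -2, "yaw": 0, "hand": 1}]}}

```text
clock: 14.8
position: [0.4905, 0.1225, 0.0475]
ee_rot: [0.0, -3.14, 0.0]
force: [0.1, -0.5, 0.0]
width: 0.997
gripper_force: 0.0
```

{"api": "apply_moves", "payload": {"motion": [{"x": 0, "y": 0, "z": 4, "yaw": 0, "hand": 1}, {"x": 0, "y": 0, "z": 9, "yaw": 0, "hand": 1}, {"x": -1, "y": 0, "z": 14, "yaw": 0, "hand": 1}, {"x": -3, "y": 3, "z": 19, "yaw": 0, "hand": 1}, {"x": -5, "y": 8, "z": 21, "yaw": 0, "hand": 1}, {"x": -5, "y": 14, "z": 21, "yaw": 0, "hand": 1}, {"x": -5, "y": 14, "z": 21, "yaw": 0, "hand": 1}, {"x": -5, "y": 14, "z": 21, "yaw": 0, "hand": 1}]}}

```text
clock: 15.8
position: [0.4409, 0.2624, 0.2579]
ee_rot: [0.001, -3.141, 0.001]
force: [-0.9, -1.5, 0.5]
width: 0.999
gripper_force: 0.0
```

```bash
python3 - <<'E'
from h import *
o=observe();print(o["clock"],np.round(o["position"],4),o["width"],np.round(o["force"],1))
a=[]
m=camera_model("wrist");np.save("m4.npy",m["T"])
for n in("side","wrist","top"):
    im=get_image(n);cv2.imwrite(f"pics/r_{n}.png",im);a.append(im)
z=lambda i,r:cv2.resize(i[r[1]:r[3],r[0]:r[2]],(400,300),interpolation=2)
cv2.imwrite("pics/r.png",np.vstack([np.hstack([z(a[0],(220,220,420,370)),z(a[2],(140,200,340,350))]),np.hstack([z(a[1],(0,0,640,480)),z(a[1],(200,100,520,340))])]))
for n in("side","wrist","top"):
  for q in("pill_grey_centre","coaster_grey_middle"):
    for d in silhouettes(q,n)[:2]:
        c=np.argwhere(d["mask"]).mean(0)[::-1];print(n,q,round(d["p"],2),np.round(d["rect"]),np.round(c,1),np.round(at(n,c,.161 if "pill" in q else .004,m if n=="wrist" else None),4))
for p in((.475,.279,.161),(.475,.279,.083)):print(proj("wrist",p,m),proj("top",p),proj("side",p))
E
```

```text
15.8 [0.4409 0.2624 0.2579] 0.9990903168697058 [-0.9 -1.5  0.5]
side pill_grey_centre 0.79 [234. 322. 260. 368.] [248.  345.1] [0.4503 0.3091]
side coaster_grey_middle 0.61 [307. 279. 348. 310.] [326.8 290.2] [ 0.4792 -0.0328]
side coaster_grey_middle 0.51 [349. 229. 360. 265.] [354.2 246.6] [ 0.4975 -0.2305]
wrist pill_grey_centre 0.87 [324. 216. 384. 292.] [352.3 253.5] [0.4638 0.2795]
wrist pill_grey_centre 0.68 [ 15. 180. 107. 265.] [ 59.1 222.3] [0.4404 0.0682]
wrist coaster_grey_middle 0.62 [ 14. 180. 106. 265.] [ 59.2 221.8] [ 0.4789 -0.0365]
top coaster_grey_middle 0.64 [290. 244. 332. 288.] [310.7 265.1] [ 0.4808 -0.036 ]
[351.38085038 267.87116942] [166.03176364 303.68360918] [246.77530713 327.99185604]
[346.69853481 238.59981382] [174.37800934 308.73732379] [250.35015393 357.6848871 ]
```

View pics/r.png

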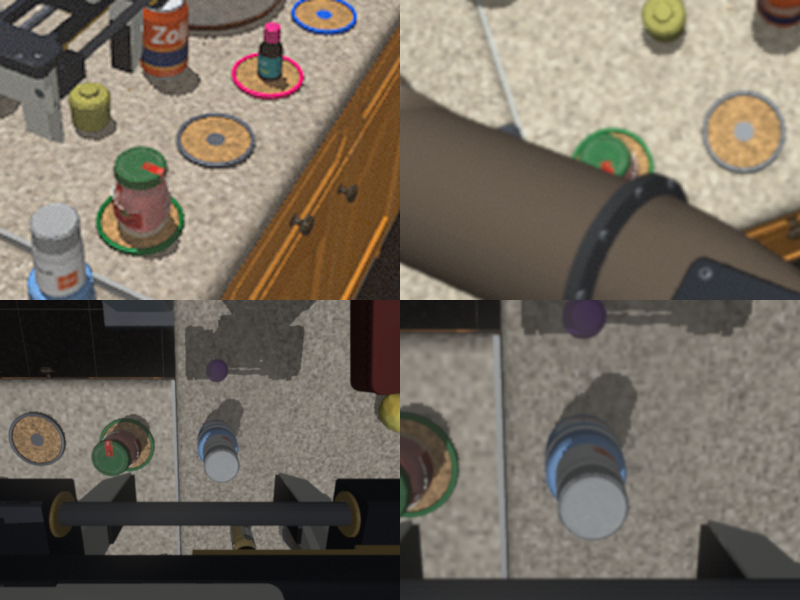

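The views show the jam standing on the green coaster, with its lid at crop (140,168). The grey coaster is bare, and the grey cap is at wrist pixel (354,264), about (0.472, 0.281). I'll grasp the grey bottle.

{"api": "apply_moves", "payload": {"motion": [{"x": 3.2, "y": 1.8, "z": 0, "yaw": 0, "hand": 1}, {"x": 3.2, "y": 1.8, "z": -3, "yaw": 0, "hand": 0.8}, {"x": 3.2, "y": 1.8, "z": -7, "yaw": 0, "hand": 0.6}, {"x": 3.2, "y": 1.8, "z": -11, "yaw": 0, "hand": 0.5}, {"x": 3.2, "y": 1.8, "z": -14, "yaw": 0, "hand": 0.4}, {"x": 3.2, "y": 1.8, "z": -15.5, "yaw": 0, "hand": 0.3}, {"x": 3.2, "y": 1.8, "z": -15.5, "yaw": 0, "hand": 0.2}, {"x": 3.2, "y": 1.8, "z": -15.5, "yaw": 0, "hand": -1}, {"x": 3.2, "y": 1.8, "z": -15.5, "yaw": 0, "hand": -1}, {"x": 3.2, "y": 1.8, "z": -15.5, "yaw": 0, "hand": -1}], "newtons": 15}}

```text
clock: 17.5
position: [0.4739, 0.2815, 0.104]
ee_rot: [-0.0, 3.14, 0.002]
force: [-0.7, 0.7, 6.6]
width: 0.473
gripper_force: 15.0
```

{"api": "apply_moves", "payload": {"motion": [{"x": 0, "y": 0, "z": 1, "yaw": 0, "hand": -1}, {"x": 0, "y": 0, "z": 3, "yaw": 0, "hand": -1}, {"x": -1, "y": -1, "z": 6, "yaw": 0, "hand": -1}, {"x": -2, "y": -5, "z": 7, "yaw": 0, "hand": -1}, {"x": -3, "y": -10, "z": 7, "yaw": 0, "hand": -1}, {"x": -3, "y": -15, "z": 7, "yaw": 0, "hand": -1}, {"x": -2, "y": -20, "z": 7, "yaw": 0, "hand": -1}, {"x": -1, "y": -25, "z": 7, "yaw": 0, "hand": -1}, {"x": 0, "y": -29, "z": 7, "yaw": 0, "hand": -1}, {"x": 0.7, "y": -31.7, "z": 7, "yaw": 0, "hand": -1}]}}

```text
clock: 18.75
position: [0.4801, -0.0387, 0.1732]
ee_rot: [-0.004, -3.142, 0.001]
force: [-0.1, 0.5, -0.6]
width: 0.478
gripper_force: 15.0
```

{"api": "apply_moves", "payload": {"motion": [{"x": 0, "y": 0, "z": -4, "yaw": 0, "hand": -1}, {"x": 0, "y": 0, "z": -8, "yaw": 0, "hand": -1}, {"x": 0, "y": 0, "z": -11, "yaw": 0, "hand": -1}, {"x": 0, "y": 0, "z": -11, "yaw": 0, "hand": -1}, {"x": 0, "y": 0, "z": -11, "yaw": 0, "hand": -1}]}}

```text
clock: 19.38
position: [0.4808, -0.0362, 0.064]
ee_rot: [-0.0, 3.14, 0.0]
force: [0.1, 0.9, -0.3]
width: 0.472
gripper_force: 15.0
```

```bash
python3 - <<'E'
from h import *
o=observe();print(o["clock"],np.round(o["position"],4),o["width"],np.round(o["force"],1))
a=[]
m=camera_model("wrist")
for n in("side","wrist"):
    im=get_image(n);cv2.imwrite(f"pics/s_{n}.png",im);a.append(im)
z=lambda i,r:cv2.resize(i[r[1]:r[3],r[0]:r[2]],(400,300),interpolation=2)
cv2.imwrite("pics/s.png",np.hstack([z(a[0],(220,220,420,370)),z(a[1],(0,0,640,480))]))
E
```

```text
19.375 [ 0.4808 -0.0362  0.064 ] 0.4717972328366877 [ 0.1  0.9 -0.3]
```

View pics/s.png

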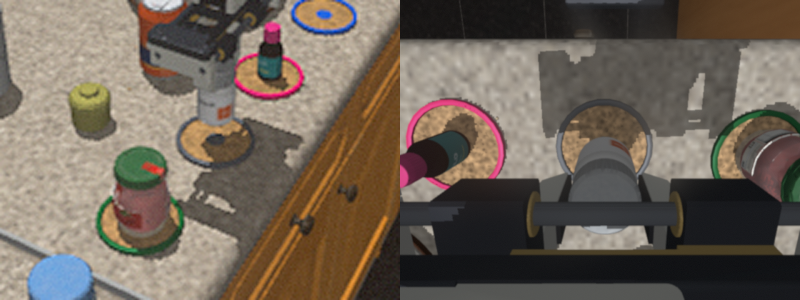

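The grey bottle is upright over its coaster, with the spot just visible below it at side crop (213,140). I'll lower and release it.

{"api": "apply_moves", "payload": {"motion": [{"x": 0, "y": 0.05, "z": -2, "yaw": 0, "hand": -1}, {"x": 0, "y": 0.05, "z": -3.3, "yaw": 0, "hand": -1}, {"x": 0, "y": 0.05, "z": -3.9, "yaw": 0, "hand": -1}, {"x": 0, "y": 0.05, "z": -4, "yaw": 0, "hand": -1}, {"x": 0, "y": 0.05, "z": -4, "yaw": 0, "hand": -1}, {"x": 0, "y": 0.05, "z": -4, "yaw": 0, "hand": 0}, {"x": 0, "y": 0.05, "z": -4, "yaw": 0, "hand": 0.5}, {"x": 0, "y": 0.05, "z": -4, "yaw": 0, "hand": 0.5}, {"x": 0, "y": 0.05, "z": -3, "yaw": 0, "hand": 0.5}, {"x": 0, "y": 0.05, "z": 1, "yaw": 0, "hand": 0.6}]}}

```text
clock: 20.72
position: [0.4785, -0.0357, 0.0723]
ee_rot: [0.0, -3.138, -0.001]
force: [-0.4, -0.8, 0.0]
width: 0.788
gripper_force: 0.0
```

{"api": "apply_moves", "payload": {"motion": [{"x": 0, "y": 0, "z": 5, "yaw": 0, "hand": 1}, {"x": -1, "y": 2, "z": 10, "yaw": 0, "hand": 1}, {"x": -3, "y": 7, "z": 13, "yaw": 0, "hand": 1}, {"x": -4, "y": 12, "z": 13, "yaw": 0, "hand": 1}, {"x": -4, "y": 18, "z": 13, "yaw": 0, "hand": 1}, {"x": -4, "y": 24, "z": 13, "yaw": 0, "hand": 1}, {"x": -4, "y": 30, "z": 13, "yaw": 0, "hand": 1}, {"x": -4, "y": 30, "z": 13, "yaw": 0, "hand": 1}, {"x": -4, "y": 30, "z": 13, "yaw": 0, "hand": 1}]}}

```text
clock: 21.85
position: [0.4399, 0.2638, 0.2029]
ee_rot: [0.001, -3.141, 0.001]
force: [0.5, -0.5, -0.1]
width: 0.995
gripper_force: 0.0
```

```bash
python3 - <<'E'
from h import *
o=observe();print(o["clock"],np.round(o["position"],4),o["width"],np.round(o["force"],1))
a=[]
m=camera_model("wrist")
for n in("side","wrist","top"):
    im=get_image(n);cv2.imwrite(f"pics/t_{n}.png",im);a.append(im)
def hue(a,b,s=110,v=40):return lambda h:(h[...,0]>=a)&(h[...,0]<=b)&(h[...,1]>s)&(h[...,2]>v)
for n,i in(("side",0),("wrist",1)):
    for d in silhouettes("vitamin_blue_centre",n)[:1]:print(n,d["p"],np.round(d["rect"]))
print(proj("wrist",(.472,.281,.083),m),proj("side",(.472,.281,.083)))
z=lambda i,r:cv2.resize(i[r[1]:r[3],r[0]:r[2]],(400,300),interpolation=2)
cv2.imwrite("pics/t.png",np.vstack([np.hstack([z(a[0],(210,220,410,370)),z(a[2],(140,200,340,350))]),np.hstack([z(a[0],(200,300,320,390)),z(a[1],(250,150,450,300))])]))
E
```

```text
21.85 [0.4399 0.2638 0.2029] 0.9953726836100029 [ 0.5 -0.5 -0.1]
side 0.93 [235. 348. 270. 399.]
wrist 0.56 [314. 200. 386. 296.]
[350.6650243  255.55587972] [251.03956936 359.08067187]
```

View pics/t.png

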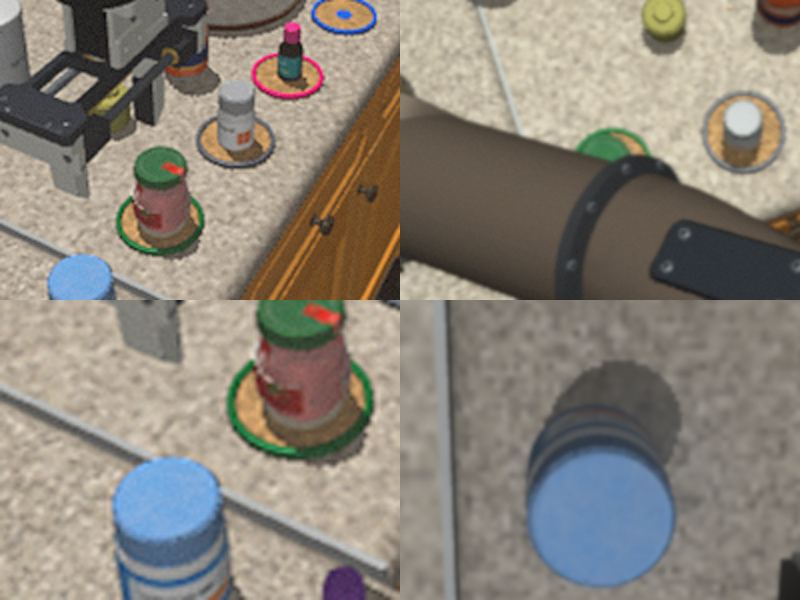

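Grey stands centred on its coaster at top crop (743,130). The blue lid is at wrist pixel (350,258), about (0.474, 0.281). I'll grasp the tub.

{"api": "apply_moves", "payload": {"motion": [{"x": 3.4, "y": 1.75, "z": 0, "yaw": 0, "hand": 1}, {"x": 3.4, "y": 1.75, "z": -3, "yaw": 0, "hand": 1}, {"x": 3.4, "y": 1.75, "z": -8, "yaw": 0, "hand": 1}, {"x": 3.4, "y": 1.75, "z": -12, "yaw": 0, "hand": 1}, {"x": 3.4, "y": 1.75, "z": -15.5, "yaw": 0, "hand": 1}, {"x": 3.4, "y": 1.75, "z": -17.2, "yaw": 0, "hand": 1}, {"x": 3.4, "y": 1.75, "z": -17.2, "yaw": 0, "hand": 1}, {"x": 3.4, "y": 1.75, "z": -17.2, "yaw": 0, "hand": -1}, {"x": 3.4, "y": 1.75, "z": -17.2, "yaw": 0, "hand": -1}, {"x": 3.4, "y": 1.75, "z": -17.2, "yaw": 0, "hand": -1}], "newtons": 30}}

```text
clock: 23.35
position: [0.4746, 0.2819, 0.0316]
ee_rot: [0.0, 3.14, 0.001]
force: [-1.1, 0.2, -0.7]
width: 0.723
gripper_force: 0.0
```

{"api": "apply_moves", "payload": {"motion": [{"x": 0, "y": 0, "z": 0, "yaw": 0, "hand": -1}, {"x": 0, "y": 0, "z": 0, "yaw": 0, "hand": -1}]}}

```text
clock: 23.6
position: [0.4745, 0.2818, 0.0312]
ee_rot: [0.0, 3.141, 0.0]
force: [-0.9, -1.4, 6.1]
width: 0.651
gripper_force: 30.0
```

{"api": "apply_moves", "payload": {"motion": [{"x": 0, "y": 0, "z": 1, "yaw": 0, "hand": -1}, {"x": 0, "y": 0, "z": 3, "yaw": 0, "hand": -1}, {"x": 0, "y": 0, "z": 7, "yaw": 0, "hand": -1}, {"x": -1, "y": 0, "z": 11, "yaw": 0, "hand": -1}, {"x": -2, "y": 0, "z": 14.5, "yaw": 0, "hand": -1}, {"x": -3, "y": -3, "z": 15, "yaw": 0, "hand": -1}, {"x": -3, "y": -8, "z": 15, "yaw": 0, "hand": -1}, {"x": -3, "y": -13, "z": 15, "yaw": 0, "hand": -1}, {"x": -3, "y": -18, "z": 15, "yaw": 0, "hand": -1}, {"x": -3, "y": -23, "z": 15, "yaw": 0, "hand": -1}]}}

```text
clock: 24.85
position: [0.4437, 0.0503, 0.1811]
ee_rot: [-0.001, 3.141, 0.0]
force: [1.1, -0.1, -2.7]
width: 0.654
gripper_force: 30.0
```

{"api": "apply_moves", "payload": {"motion": [{"x": 0, "y": -5, "z": 0, "yaw": 0, "hand": -1}, {"x": 0, "y": -10, "z": 0, "yaw": 0, "hand": -1}, {"x": 0, "y": -15, "z": 0, "yaw": 0, "hand": -1}, {"x": 0, "y": -20, "z": 0, "yaw": 0, "hand": -1}, {"x": 0, "y": -25, "z": 0, "yaw": 0, "hand": -1}, {"x": 0, "y": -30, "z": 0, "yaw": 0, "hand": -1}, {"x": 1, "y": -35, "z": 0, "yaw": 0, "hand": -1}, {"x": 2.5, "y": -39, "z": 0, "yaw": 0, "hand": -1}, {"x": 2.5, "y": -41.5, "z": 0, "yaw": 0, "hand": -1}, {"x": 2.5, "y": -41.5, "z": 0, "yaw": 0, "hand": -1}]}}

```text
clock: 26.1
position: [0.4681, -0.3648, 0.1803]
ee_rot: [-0.004, -3.141, -0.001]
force: [0.0, 0.2, -2.3]
width: 0.653
gripper_force: 30.0
```

{"api": "apply_moves", "payload": {"motion": [{"x": 0, "y": 0, "z": -4, "yaw": 0, "hand": -1}, {"x": 0, "y": 0, "z": -8, "yaw": 0, "hand": -1}, {"x": 0, "y": 0, "z": -11, "yaw": 0, "hand": -1}, {"x": 0, "y": 0, "z": -11, "yaw": 0, "hand": -1}, {"x": 0, "y": 0, "z": -11, "yaw": 0, "hand": -1}]}}

```text
clock: 26.72
position: [0.4699, -0.3628, 0.0722]
ee_rot: [-0.002, 3.14, -0.001]
force: [0.0, -0.3, -1.6]
width: 0.653
gripper_force: 30.0
```

```bash
python3 - <<'E'
from h import *
o=observe();print(o["clock"],np.round(o["joints"],2),np.round(o["position"],4),o["width"],np.round(o["force"],1))
a=[]
for n in("side","wrist"):
    im=get_image(n);cv2.imwrite(f"pics/u_{n}.png",im);a.append(im)
z=lambda i,r:cv2.resize(i[r[1]:r[3],r[0]:r[2]],(400,300),interpolation=2)
cv2.imwrite("pics/u.png",np.hstack([z(a[0],(250,150,450,300)),z(a[1],(0,0,640,480))]))
E
```

```text
26.725 [ 0.84  0.54 -0.39  1.76  0.25  0.89  1.91] [ 0.4699 -0.3628  0.0722] 0.6526150772170579 [ 0.  -0.3 -1.6]
```

View pics/u.png

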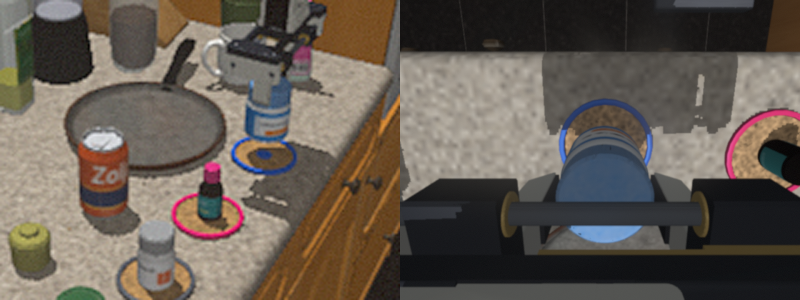

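The tub is upright over the blue coaster at side crop (267,115). I'll lower and release it.

{"api": "apply_moves", "payload": {"motion": [{"x": 0, "y": 0, "z": -2, "yaw": 0, "hand": -1}, {"x": 0, "y": 0, "z": -3.2, "yaw": 0, "hand": -1}, {"x": 0, "y": 0, "z": -3.6, "yaw": 0, "hand": -1}, {"x": 0, "y": 0, "z": -3.8, "yaw": 0, "hand": -1}, {"x": 0, "y": 0, "z": -3.8, "yaw": 0, "hand": -1}, {"x": 0, "y": 0, "z": -3.8, "yaw": 0, "hand": 0.5}, {"x": 0, "y": 0, "z": -3.8, "yaw": 0, "hand": 1}, {"x": 0, "y": 0, "z": -3.8, "yaw": 0, "hand": 1}, {"x": 0, "y": 0, "z": -3.8, "yaw": 0, "hand": 1}, {"x": 0, "y": 0, "z": -2.5, "yaw": 0, "hand": 1}]}}

```text
clock: 28.08
position: [0.4684, -0.3628, 0.0453]
ee_rot: [0.0, -3.14, -0.002]
force: [1.0, -0.4, -0.1]
width: 0.993
gripper_force: 0.0
```

{"api": "apply_moves", "payload": {"motion": [{"x": 0, "y": 0, "z": 4, "yaw": 0, "hand": 1}, {"x": 0, "y": 0, "z": 9, "yaw": 0, "hand": 1}, {"x": -2, "y": 0, "z": 14, "yaw": 0, "hand": 1}, {"x": -5, "y": -3, "z": 17, "yaw": 0, "hand": 1}, {"x": -9, "y": -6, "z": 17, "yaw": 0, "hand": 1}, {"x": -13, "y": -9, "z": 17, "yaw": 0, "hand": 1}, {"x": -13, "y": -9, "z": 17, "yaw": 0, "hand": 1}, {"x": -13, "y": -9, "z": 17, "yaw": 0, "hand": 1}]}}

```text
clock: 29.08
position: [0.3396, -0.4529, 0.2164]
ee_rot: [0.0, 3.141, -0.0]
force: [0.3, 0.3, 0.0]
width: 1.0
gripper_force: 0.0
```

```bash
python3 - <<'E'
from h import *
o=observe();print(o["clock"],np.round(o["position"],4),o["width"],np.round(o["force"],1))
a=[]
for n in("side","top"):
    im=get_image(n);cv2.imwrite(f"pics/v_{n}.png",im);a.append(im)
z=lambda i,r:cv2.resize(i[r[1]:r[3],r[0]:r[2]],(400,300),interpolation=2)
cv2.imwrite("pics/v.png",np.hstack([z(a[0],(240,190,440,340)),z(a[1],(220,140,500,350))]))
E
```

```text
29.075 [ 0.3396 -0.4529  0.2164] 1.0000688340681032 [0.3 0.3 0. ]
```

View pics/v.png

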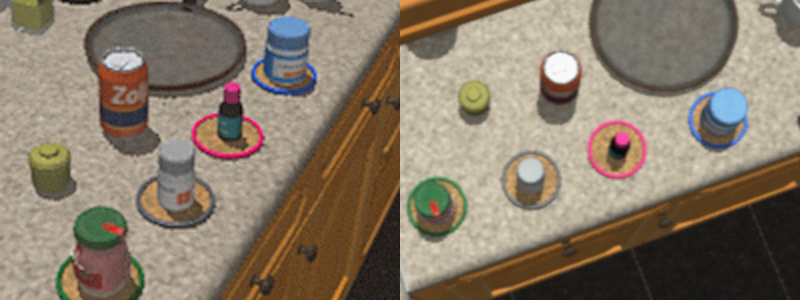

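All four stand upright on their matching coasters, and the pot and can look unmoved. I'll do a quick numeric check that the two wide jars are centred.

```bash
python3 - <<'E'
from h import *
def hue(a,b,s=80,v=30):return lambda h:(h[...,0]>=a)&(h[...,0]<=b)&(h[...,1]>s)&(h[...,2]>v)
im=cv2.imread("pics/v_top.png")
for n,p,zc,f,r in(("jam",(.4905,.121),.09,hue(40,85),13),("tub",(.4698,-.363),.087,hue(95,125),13),("pink",(.48,-.1875),.074,hue(155,175,150,100),10)):
    c=proj("top",(*p,zc)).astype(int)
    b=blob(im,(c[0]-r-2,c[1]-r-2,c[0]+r+4,c[1]+r+4),f);print(n,c,b,np.round(at("top",b[0],zc)-p,4))
print(np.round(proj("top",(.4797,-.0355,.082)),1))
E
```

```text
jam [241 277] (array([240.53174603, 277.11904762]), [0, 2, 32, 30, 504]) [0.0003 0.0013]
tub [449 213] (array([448.98347107, 214.80991736]), [0, 4, 29, 28, 605]) [-0.0024  0.0021]
pink [374 236] (array([374.73972603, 237.32876712]), [8, 9, 10, 9, 73]) [-0.002  -0.0005]
[310.4 258.5]
```

All are within about 3 mm of the coaster middles, so I'm handing in.

```bash
python3 -c "
from cell import *
print(sign_off())"
```

```text
the job is handed in; nothing more can be done
None
```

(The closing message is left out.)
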